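# Make up the collar stack on the arbor stand

## Task

Make up the collar set on the tall steel post of the setting-up stand: the saw flange at the bottom with its raised hub upward, then the wide collar, then the middle collar, then the small collar on top, each sitting flat on the one below. The small collar lies on the middle one on the wooden storage pin: lift it off by itself and set it aside until its turn comes. Lower every piece down the post until it rests, never letting it drop, and leave the star knob, tape measure and spanner where they are.

Things in the scene. Friction and masses are not known exactly. Their poses are not given: they have to be found in the camera images.
- arbor_stand: Setting-up stand, fixed to the bench: grey square base plate 100 x 100 x 8 mm with four dark screws near its corners, and an upright steel post in its middle, 12 mm in diameter, whose top is 66 mm above the bench and tapers over its last 7 mm. Origin: on the post's axis at the underside of the plate (bench level); z up. The first piece comes to rest on the plate, 8 mm above the origin.
- storage_pin: Storage pin, fixed to the bench: round wooden foot 90 mm in diameter, 8 mm thick, with an upright wooden dowel 12 mm in diameter whose top is 38 mm above the bench, tapering over its last 5 mm. At the start the middle collar lies on the foot round the dowel and the small collar lies on the middle collar. Origin: on the dowel's axis at bench level; z up.
- flange: Saw-blade flange of bright metal, loose: disc 70 mm in diameter and 8 mm thick, with a raised hub 44 mm in diameter on top, 17 mm high over all, bore at least 20 mm. Lies on the bench hub upward. Origin: centre of its underside; z up through the hub. Mass about 0.4 kg. Can be gripped on the hub (from 8 to 17 mm above the underside) or on the rim of the disc.
- wide_collar: Wide plain steel collar (flat ring), loose on the bench: 64 mm outside diameter, 15 mm thick, bore 20 mm. Origin: centre of its underside; z along its axis. Mass about 0.33 kg.
- middle_collar: Middle plain steel collar (flat ring), loose, at the start at the bottom of the storage pin: 54 mm outside diameter, 12 mm thick, bore 20 mm. Origin: centre of its underside; z along its axis. Mass about 0.18 kg.
- small_collar: Small plain steel collar (flat ring), loose, at the start on top of the middle collar on the storage pin: 42 mm outside diameter, 10 mm thick, bore 20 mm. Origin: centre of its underside; z along its axis. Mass about 0.085 kg. Apart from the listed things the bench is clear for x 0.42 to 0.66 m, y -0.26 to 0.36 m, so it can be set down in any gap there.
- star_knob: Bystander: black five-lobed clamping knob about 48 mm across, standing on its lobes with its thin stud upward, 55 mm high. Origin: centre of its underside.
- tape_measure: Bystander: pocket tape measure, 68 x 94 x 49 mm. Origin: centre of its underside, its long side along y.
- arbor_wrench: Bystander: flat steel spanner, 52 x 258 x 9 mm, lying behind the work. Origin: centre of its underside, its length along y.

How it is judged:
At the end, for the whole second after the job is handed in: On the post of the setting-up stand, from the bottom: flange (hub upward), wide collar, middle collar, small collar. Each is within 8 mm of the post's axis, within 3 mm of its stacked height (undersides 8, 25, 40 and 52 mm above the bench), tilted less than 0.1 rad, and at rest (under 20 mm/s) (horizontal distance between each of flange, wide_collar, middle_collar, small_collar and arbor_stand below 0.008 m and z of flange in the frame of arbor_stand between 0.005 and 0.011 m and angle between each of flange, wide_collar, middle_collar, small_collar's own z axis and vertical below 0.1 rad and linear speed of each of flange, wide_collar, middle_collar, small_collar below 0.02 m/s and z of wide_collar in the frame of arbor_stand between 0.022 and 0.028 m and z of middle_collar in the frame of arbor_stand between 0.037 and 0.043 m and z of small_collar in the frame of arbor_stand between 0.049 and 0.055 m); the robot touches nothing.
It fails at once if the star knob, tape measure or spanner is moved more than 20 mm (distance of any of star_knob, tape_measure, arbor_wrench from where it was at the start of the episode above 0.02 m).
It fails at once if the middle collar is lifted away with the small collar still on it (height (world z) of middle_collar above 0.03 m and horizontal distance between middle_collar and arbor_stand above 0.03 m and horizontal distance between small_collar and middle_collar below 0.02 m and z of small_collar in the frame of middle_collar between 0.006 and 0.02 m).
It fails at once if a piece is dropped down the post (faster than 0.6 m/s there, a fall of about 20 mm) ((horizontal distance between flange and arbor_stand below 0.015 m and height (world z) of flange below 0.075 m and linear speed of flange above 0.6 m/s) or (horizontal distance between wide_collar and arbor_stand below 0.015 m and height (world z) of wide_collar below 0.075 m and linear speed of wide_collar above 0.6 m/s) or (horizontal distance between middle_collar and arbor_stand below 0.015 m and height (world z) of middle_collar below 0.075 m and linear speed of middle_collar above 0.6 m/s) or (horizontal distance between small_collar and arbor_stand below 0.015 m and height (world z) of small_collar below 0.075 m and linear speed of small_collar above 0.6 m/s)).
It also fails if it takes over 125 s, if anything falls off the work surface, if the arm or the gripper's body presses on something with over 40 N, if the wrist force passes 120 N, or if a joint passes its speed limit or range.

## Robot

A 6-joint arm with a two-finger parallel gripper is mounted at the origin on a cart in front of the work surface, level with it; the furniture and walls round the work are solid. World frame = base frame: x ahead of the robot, y to its left, z up, the work surface at z = 0. Lengths are in m, angles in rad, forces in N, time in s.
With the tool pointing down it reaches from about 0.3 to 0.775 m from the base axis. Payload 14.6 kg.
Tool frame: the origin (TCP) lies at the very end of the fingers, on their centre line; the grasp point (between the pads) lies 19 mm behind it; z points along the fingers, y is the line along which they close (so a half turn about z gives the same grasp; the last joint's range is limited). The gripper opens to 94 mm and grips with 3 to 60 N. Pads are 16 mm wide; open, the fingers measure 119 mm over their backs; the gripper's body (75 mm by 177 mm) begins 78 mm behind the grasp point.
Start: joints at [1.087, 0.3, 1.521, -0, 1.321, -0.067], TCP at [0.223, 0.503, 0.176] pointing down, gripper open.
Joint ranges: [-3.03, 3.03], [-0.79, 2.21], [0.23, 2.52], [-1.04, 4.18], [0, 3.07], [-2.55, 2.55]. Speed limits (rad/s): [2.22, 2.22, 2.57, 3.14, 3.14, 3.14].

## Interface

Orientations are given as [roll, pitch, yaw] about the fixed x, y, z axes, in that order (R = Rz(yaw) Ry(pitch) Rx(roll)).
In Python, from station import status, vision, order, silhouettes gives the robot as it stands. The module is installed in compiled form; this text tells all that it offers.
- The arm moves only by the shell command python3 -m pendant 'ROWS' [FORCE]. ROWS is JSON, one flat list of numbers, 7 for each row, row after row: the shift along the tool's x, y, z in units of 500 mm (1.0 is 500 mm), then the turn, a rotation vector about the tool's x, y, z in units of 90 degrees (1.0 is 90 degrees), then the opening, from -1 (shut) to 1 (fully open). A call has 1 to 12 rows; each row is the pose to reach, as a shift and turn from the pose commanded when the call began, along the tool's axes at that moment; what a row does not reach only later rows make up. A row lasts 1/10 s, in which the tool goes at most 50 mm and 8.59 degrees, less where a joint would pass 70% of its speed; a pose out of reach is approached as far as the arm can. A call with a number of a shift or a turn outside -1 to 1 is refused whole. A call with a gripper value outside its range is refused whole. The fingers move at their own pace and stop on an object; FORCE is the grip in N (left out, the last holds). Time passes only in rows, so rows that repeat a pose let the fingers close. It gives the time, the measured TCP pose, the force, the opening and the grip force at its end, in the units of the state.
- status.get_obs(): the state, without advancing time (a new reading comes with each control period).
- vision.camera(name): name is "side" or "top"; returns a dict with "pixels" (420x560x3 uint8, red, green, blue), "K" (3x3 intrinsics, pixels), "R" (3x3) and "t" (3): a world point X has camera coordinates R X + t. Camera axes: x right, y down, z forward; pixel columns grow to the right and rows downward; lengths in m; the calibration is good to about 2 mm. A picture is of the moment at which its call begins. There is no depth.
- order.hand_in(): hands the job in; it is judged then, once.
Trained networks look in a picture, given as the dict that the camera call returned (one of the last four; its "shot" number tells which), for a name from the list of things; names that differ only in an ending like _2 or _b are one class to them, and where a whole thing is asked for, a point or a joint stands for the part that bears it (a point fixed in the world has none). Each returns a list of dicts, best first, with "score" (0 to 1); they miss things now and then, are a little off and sometimes report something else, mostly with a low value. They report only what shows in the picture. A call takes as long as a camera call.
- silhouettes(target, picture): "region" (420x560 bool, what is visible of it) and "extent" ([left, top, right, bottom] in pixels, round what is visible of it).
The state is a dict: "time_s": time; "qpos": joint angles; "joint_vel": joint speeds; "tau": joint torques, N m; "ee_pos": TCP position; "eef_rot": TCP orientation; "force": force on the tool from outside, world axes, zero at the start; "moment": the same for the moment, N m; "grip_width": finger opening in m; "grip_force": force on a finger pad.
Only numpy, scipy, OpenCV 4.12 (cv2) and the standard library are available. Lean on these libraries where they do the work, as an engineer would, in place of code of your own. Each camera call takes 0.05 s, during which the arm holds its last target. There are 200 camera calls.

## Working session

There is one attempt and no reset: what is moved stays moved. The work goes in short steps, Python scripts to look and compute and a shell command to move; the robot and the scene stay as the last step left them, time stands still between calls to the robot, and variables do not carry over. Pictures are saved under pics/ and viewed, at most 14 in all, crops included, and the job is handed in when it is done.

```bash
mkdir -p pics; cat > h.py <<'E'
import numpy as np, cv2
from station import status, vision, order, silhouettes
def save(n,p): cv2.imwrite(f'pics/{n}.png', p["pixels"][:,:,::-1])
def proj(p,X):
    c=p["R"]@np.array(X,float)+np.array(p["t"]).ravel(); u=np.array(p["K"])@c; return u[:2]/u[2]
def atz(p,uv,z):
    d=np.linalg.inv(p["K"])@np.array([uv[0],uv[1],1.]); R=np.array(p["R"]); C=-R.T@np.array(p["t"]).ravel(); d=R.T@d
    return C+d*(z-C[2])/d[2]
E
python3 - <<'E'
from h import *
o=status.get_obs(); print({k:np.round(v,3).tolist() for k,v in o.items()})
for n in("top","side"):
    p=vision.camera(n); save(n+"0",p); print(n,"C",np.round(-np.array(p["R"]).T@np.array(p["t"]).ravel(),3),np.round(p["K"],0).tolist())
    for t in("arbor_stand","storage_pin","flange","wide_collar","middle_collar","small_collar","star_knob","tape_measure","arbor_wrench"):
        for r in silhouettes(t,p)[:2]:
            m=r["region"]; ys,xs=np.nonzero(m); print(t,round(r["score"],2),r["extent"],m.sum(),(round(xs.mean(),1),round(ys.mean(),1)),np.round(atz(p,(xs.mean(),ys.mean()),0.01),3))
E
```

```text
{'time_s': 0.0, 'qpos': [1.087, 0.3, 1.522, 0.0, 1.321, -0.067], 'joint_vel': [0.001, -0.002, 0.001, -0.001, -0.001, 0.001], 'tau': [0.001, -53.182, -35.272, 0.071, 0.025, -0.0], 'ee_pos': [0.223, 0.503, 0.175], 'eef_rot': [-3.14, -0.0, 2.725], 'force': [-0.081, 0.241, -0.201], 'moment': [0.039, -0.004, 0.014], 'grip_force': 0.0, 'grip_width': 0.094}
top C [0.496 0.034 0.899] [[411.0, 0.0, 275.0], [0.0, 411.0, 205.0], [0.0, 0.0, 1.0]]
arbor_stand 0.97 [223.5, 156.6, 280.9, 212.6] 2100 (np.float64(250.1), np.float64(186.5)) [0.612 0.093 0.01 ]
storage_pin 0.58 [146.2, 229.4, 187.3, 270.9] 950 (np.float64(165.0), np.float64(249.6)) [0.472 0.273 0.01 ]
flange 0.66 [353.1, 171.7, 384.7, 204.8] 643 (np.float64(368.0), np.float64(187.8)) [ 0.613 -0.164  0.01 ]
wide_collar 0.88 [278.2, 250.0, 305.6, 278.1] 581 (np.float64(290.5), np.float64(262.5)) [0.449 0.003 0.01 ]
middle_collar 0.75 [152.6, 240.8, 170.6, 256.3] 252 (np.float64(161.2), np.float64(248.3)) [0.474 0.281 0.01 ]
middle_collar 0.5 [156.1, 236.8, 177.1, 258.1] 150 (np.float64(169.9), np.float64(246.0)) [0.48  0.263 0.01 ]
small
[... 920 characters left out ...]
p.float64(186.1)) [0.47  0.255 0.01 ]
wide_collar 0.73 [194.1, 231.7, 223.6, 253.6] 571 (np.float64(208.2), np.float64(242.4)) [ 0.448 -0.004  0.01 ]
middle_collar 0.55 [224.3, 183.6, 242.3, 189.3] 93 (np.float64(232.9), np.float64(184.3)) [0.473 0.265 0.01 ]
small_collar 0.41 [225.4, 171.9, 242.0, 183.0] 111 (np.float64(232.7), np.float64(178.3)) [0.469 0.302 0.01 ]
star_knob 0.85 [206.5, 195.8, 226.0, 219.7] 294 (np.float64(217.2), np.float64(209.8)) [0.449 0.13  0.01 ]
tape_measure 0.9 [160.4, 283.2, 207.6, 338.2] 1875 (np.float64(183.4), np.float64(305.5)) [ 0.434 -0.188  0.01 ]
arbor_wrench 0.82 [334.5, 222.1, 371.2, 302.0] 1037 (np.float64(353.6), np.float64(267.3)) [ 0.74 -0.08  0.01]
```

```bash
python3 - <<'E'
import cv2
t=cv2.imread('pics/top0.png');s=cv2.imread('pics/side0.png')
cv2.imwrite('pics/topc.png',cv2.resize(t[150:300,140:420],None,fx=2.8,fy=2.8,interpolation=cv2.INTER_CUBIC))
cv2.imwrite('pics/sidec.png',cv2.resize(s[130:340,150:400],None,fx=2.8,fy=2.8,interpolation=cv2.INTER_CUBIC))
E
```

```text
(no output)
```

View pics/topc.png

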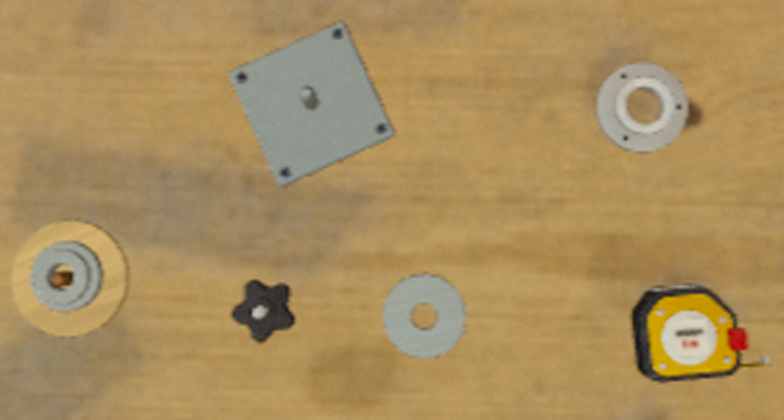

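View pics/sidec.png

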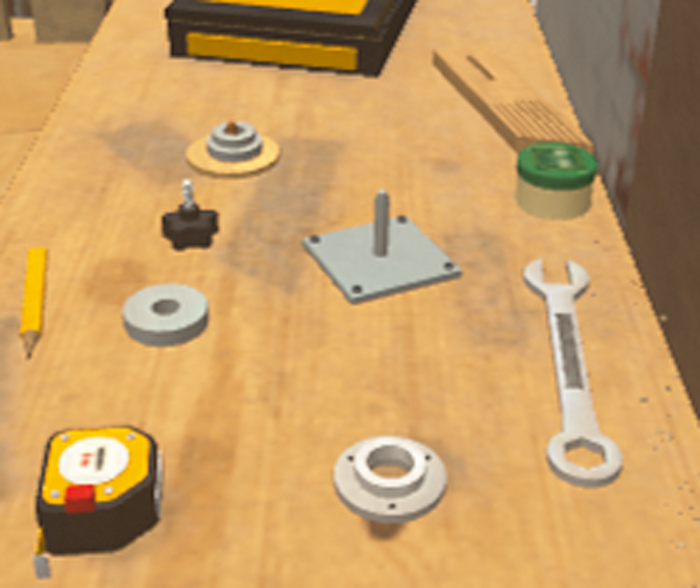

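```bash
cat >> h.py <<'E'
from scipy.optimize import minimize
from scipy.ndimage import map_coordinates
def grads(p):
    g=cv2.GaussianBlur(p["pixels"],(0,0),0.9).astype(np.float32)
    return [cv2.Sobel(g[:,:,c],cv2.CV_32F,1,0) for c in range(3)],[cv2.Sobel(g[:,:,c],cv2.CV_32F,0,1) for c in range(3)]
def score(p,G,P):   # closed polyline P (N,3): mean normal gradient, averaged
    uv=np.array([proj(p,q) for q in P]); t=np.roll(uv,-1,0)-np.roll(uv,1,0); n=np.c_[-t[:,1],t[:,0]]/np.maximum(np.linalg.norm(t,axis=1),1e-6)[:,None]
    tot=0
    for gx,gy in zip(*G):
        a=map_coordinates(gx,[uv[:,1],uv[:,0]],order=1);b=map_coordinates(gy,[uv[:,1],uv[:,0]],order=1)
        tot=tot+np.abs(a*n[:,0]+b*n[:,1])
    return np.minimum(tot,300).mean()
A=np.linspace(0,2*np.pi,60,endpoint=False)
def circ(x,y,z,r): return np.c_[x+r*np.cos(A),y+r*np.sin(A),np.full(60,z)]
def square(x,y,z,h,w):
    s=np.linspace(-h,h,16)[1:-1]; q=np.r_[np.c_[s,0*s-h],np.c_[0*s+h,s],np.c_[-s,0*s+h],np.c_[0*s-h,-s]]
    c,d=np.cos(w),np.sin(w); return np.c_[x+c*q[:,0]-d*q[:,1],y+d*q[:,0]+c*q[:,1],np.full(len(q),z)]
def fit(ps,model,x0,step):
    Gs=[grads(p) for p in ps]
    f=lambda v:-sum(score(p,G,P) for p,G in zip(ps,Gs) for P in model(v))
    best=None
    for k in range(9):
        d=np.array(x0,float); d[0]+=0.004*(k%3-1); d[1]+=0.004*(k//3-1)
        S=np.vstack([d]+[d+np.eye(len(d))[i]*step[i] for i in range(len(d))])
        r=minimize(f,d,method='Nelder-Mead',options=dict(initial_simplex=S,xatol=1e-5,fatol=1e-3))
        if best is None or r.fun<best.fun: best=r
    return best.x,-best.fun
E
python3 - <<'E'
from h import *
t=vision.camera("top");s=vision.camera("side")
M={"flange":(lambda v:[circ(v[0],v[1],v[2],.022),circ(v[0],v[1],v[2]-.009,.035)],[.612,-.17,.017]),
"wide":(lambda v:[circ(*v,.032),circ(*v,.010)],[.449,0,.015]),
"small":(lambda v:[circ(*v,.021)],[.473,.277,.03]),
"middle":(lambda v:[circ(*v,.027)],[.473,.277,.02]),
"foot":(lambda v:[circ(*v,.045)],[.473,.277,.008]),
}
for n,(m,x0) in M.items():
    for nm,ps in(("both",[t,s]),("top",[t]),("side",[s])):
        st=[.003,.003,.004]
        if nm=="both": x,sc=fit(ps,m,x0,st)
        else: x,sc=fit(ps,lambda v:m([v[0],v[1],x0[2]]),x0[:2],st[:2])
        print(n,nm,np.round(x*1e3,1),round(sc,1))
m=lambda v:[square(v[0],v[1],v[2],.05,v[3])]
print("stand both",np.round(fit([t,s],m,[.611,.09,.008,.4],[.003,.003,.004,.05])[0],4))
for nm,p in(("top",t),("side",s)): 
    x=fit([p],lambda v:m([v[0],v[1],.008,v[2]]),[.611,.09,.4],[.003,.003,.05])[0];print(nm,np.round(x,4))
    q=[proj(p,[x[0],x[1],z]) for z in(.008,.066)];print(np.round(q,1))
E
```

```text
flange both [ 613.3 -165.8   18. ] 1074.2
flange top [ 614.  -165.9] 488.5
flange side [ 612.2 -165.2] 597.9
wide both [449.3   1.9  13.1] 1107.8
wide top [449.4   1.9] 506.6
wide side [449.5   0.5] 600.0
small both [473.6 279.5  27.3] 449.0
small top [481.9 266.9] 207.1
small side [474.  274.1] 267.5
middle both [474.5 275.7  12.2] 529.4
middle top [474.8 273.8] 255.7
middle side [473.8 275. ] 262.2
foot both [472.4 278.    4.6] 431.6
foot top [472.9 277.3] 182.7
foot side [472.3 271.9] 245.7
stand both [0.6114 0.0914 0.007  0.4403]
top [0.6116 0.0913 0.447 ]
[[251.  186.7]
 [249.3 183. ]]
side [0.61   0.0903 0.4466]
[[285.  220.4]
 [285.7 198.3]]
```

```bash
python3 - <<'E'
from h import *
t=vision.camera("top");s=vision.camera("side")
for nm,ps in(("both",[t,s]),("top",[t]),("side",[s])):
    print(nm,"small",np.round(fit(ps,lambda v:[circ(v[0],v[1],.03,.021),circ(v[0],v[1],.03,.01)],[.474,.275],[.002,.002])[0]*1e3,1),
    "mid+foot",np.round(fit(ps,lambda v:[circ(v[0],v[1],.02,.027),circ(v[2],v[3],.008,.045)],[.474,.275,.474,.275],[.002]*4)[0]*1e3,1))
p=t["pixels"][235:265,148:184]; cv2.imwrite('pics/small.png',cv2.resize(p[:,:,::-1],None,fx=16,fy=16,interpolation=cv2.INTER_CUBIC))
E
python3 -m pendant '[-0.644,-0.214,0.05,0,0,0.735,1,-0.644,-0.214,0.05,0,0,0.735,1,-0.644,-0.214,0.05,0,0,0.735,1,-0.644,-0.214,0.05,0,0,0.735,1,-0.644,-0.214,0.05,0,0,0.735,1,-0.644,-0.214,0.05,0,0,0.735,1,-0.644,-0.214,0.05,0,0,0.735,1,-0.644,-0.214,0.05,0,0,0.735,1,-0.644,-0.214,0.05,0,0,0.735,1,-0.644,-0.214,0.05,0,0,0.735,1,-0.644,-0.214,0.05,0,0,0.735,1]'
```

```text
both small [472.9 277.7] mid+foot [474.7 273.9 472.5 277. ]
top small [473.9 278.9] mid+foot [474.9 273.7 472.9 277.3]
side small [474.  274.2] mid+foot [473.8 275.  472.2 271.8]
time_s: 2.3
ee_pos: [0.4733, 0.2753, 0.1511]
eef_rot: [3.141, -0.0, 1.574]
force: [0.5, 1.1, 0.6]
grip_width: 0.094
grip_force: 0.0
```

View pics/small.png

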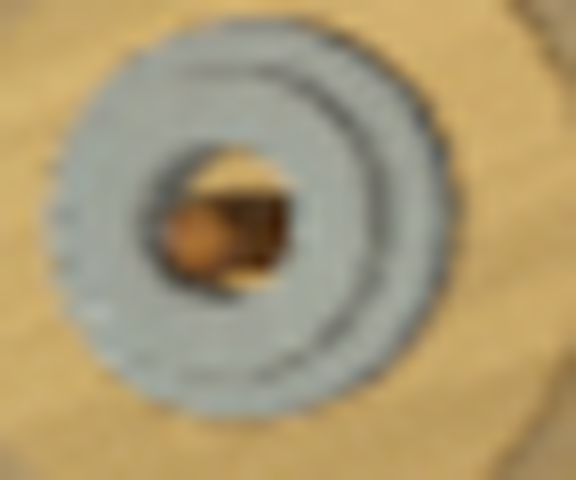

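```bash
python3 - <<'E'
from h import *
t=vision.camera("top")
for uv,z in(((161.5,248.5),.03),((161.6,248.3),.03),((163.2,248.2),.02)): print(np.round(atz(t,uv,z)*1e3,1))
E
python3 -m pendant '[0,0,0.18,0,0,0,1,0,0,0.24,0,0,0,1,0,0,0.256,0,0,0,1,0,0,0.256,0,0,0,1]'
```

```text
[474.5 275.2  30. ]
[474.9 275.   30. ]
[474.9 274.4  20. ]
time_s: 2.75
ee_pos: [0.4714, 0.2742, 0.0196]
eef_rot: [-3.136, 0.003, 1.572]
force: [-0.3, -0.6, -0.2]
grip_width: 0.0941
grip_force: 0.0
```

```bash
python3 -m pendant '[0,0.002,0,0,0,0,1,0,0.002,0,0,0,0,-1,0,0.002,0,0,0,0,-1,0,0.002,0,0,0,0,-1,0,0.002,0,0,0,0,-1,0,0.002,0,0,0,0,-1,0,0.002,0,0,0,0,-1,0,0.002,0,0,0,0,-1,0,0.002,0,0,0,0,-1,0,0.002,0,0,0,0,-1]' 25
```

```text
time_s: 3.75
ee_pos: [0.4748, 0.2747, 0.0229]
eef_rot: [-3.142, 0.0, 1.57]
force: [0.5, 0.1, -1.0]
grip_width: 0.0254
grip_force: 0.0
```

```bash
python3 - <<'E'
from h import *
o=status.get_obs();print(o["grip_width"],o["grip_force"])
s=vision.camera("side");t=vision.camera("top")
print(status.get_obs()["grip_width"])
a=cv2.resize(s["pixels"][130:220,190:290],(400,360),interpolation=2);b=cv2.resize(t["pixels"][200:290,120:220],(400,360),interpolation=2)
cv2.imwrite('pics/g1.png',np.hstack([a,b])[:,:,::-1])
E
```

```text
0.02542088637435671 0.0
0.01774461392348342
```

View pics/g1.png

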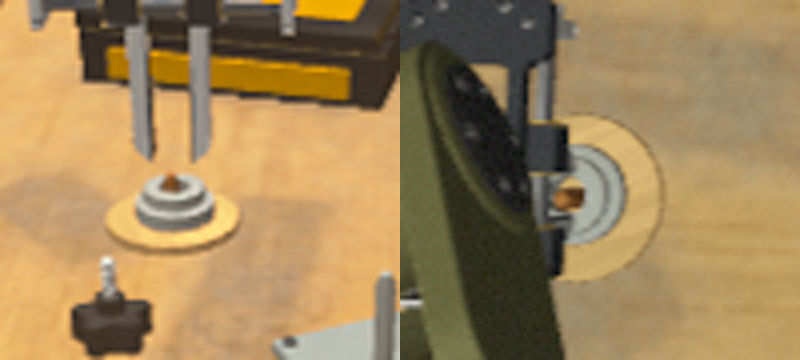

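```bash
python3 - <<'E'
from h import *
o=status.get_obs();print(o["grip_width"],o["ee_pos"],o["qpos"],o["eef_rot"])
s=vision.camera("side");t=vision.camera("top")
for X in([.4748,.2747,.0229],[.4748,.2747,.06],[.4748,.2747,.03],[.4748,.2747,.1]): print(X,proj(s,X),proj(t,X))
save("g2t",t)
a=s["pixels"][20:220,150:350];cv2.imwrite('pics/g2.png',cv2.resize(a,(600,600),interpolation=2)[:,:,::-1])
E
```

```text
0.01774461392348342 [0.47477513 0.27471938 0.02293967] [4.57776129e-01 4.71576077e-01 1.66951986e+00 1.85802427e-05
 1.00050575e+00 4.58282743e-01] [-3.14157763e+00 -1.00291452e-05  1.57027968e+00]
[0.4748, 0.2747, 0.0229] [233.59306479 178.43879337] [162.66792969 248.28223538]
[0.4748, 0.2747, 0.06] [233.04431274 165.72107459] [157.64215931 248.63793341]
[0.4748, 0.2747, 0.03] [233.48955595 176.03990258] [161.73934645 248.3479557 ]
[0.4748, 0.2747, 0.1] [232.43006898 151.48553886] [151.70035718 249.05846343]
```

View pics/g2.png

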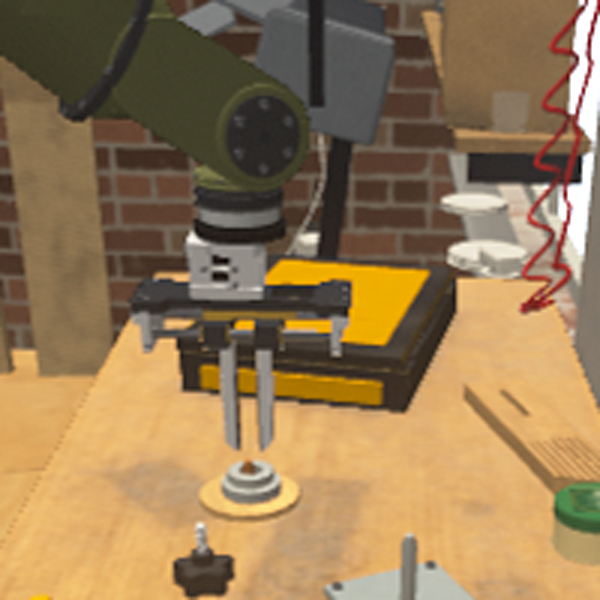

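View pics/g2t.png

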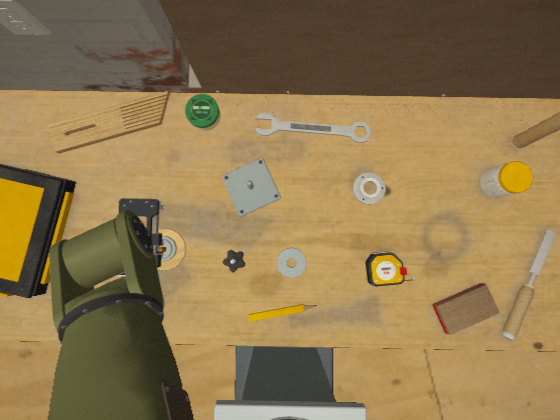

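```bash
python3 -m pendant '[0,0,-0.08,0,0,0,-1,0,0,-0.12,0,0,0,-1,-0.08,0.05,-0.12,0,0,0,-1,-0.17,0.11,-0.12,0,0,0,-1,-0.17,0.11,-0.12,0,0,0,-1,-0.17,0.11,-0.055,0,0,0,-1,-0.17,0.11,-0.055,0,0,0,-1,-0.17,0.11,-0.055,0,0,0,-1,-0.17,0.11,-0.055,0,0,0,-1]'
python3 - <<'E'
from h import *
o=status.get_obs();e=o["ee_pos"];print(o["grip_width"],e,o["force"])
s=vision.camera("side");t=vision.camera("top")
print(proj(s,e),proj(t,e))
u,v=proj(s,e).astype(int);a=s["pixels"][v-70:v+30,u-50:u+50];x0,y0=u-50,v-70
u,v=proj(t,e).astype(int);b=t["pixels"][v-50:v+50,u-60:u+40];print((x0,y0),(u-60,v-50))
cv2.imwrite('pics/g3.png',cv2.resize(np.hstack([a,b]),(800,400),interpolation=2)[:,:,::-1])
E
```

```text
time_s: 4.85
ee_pos: [0.53, 0.1903, 0.0517]
eef_rot: [3.14, -0.0, 1.571]
force: [0.6, -0.7, 0.3]
grip_width: 0.0006
grip_force: 0.0
0.0005546868255954395 [0.53003737 0.19032074 0.05168804] [ 0.58069222 -0.69108423  0.33106211]
[252.32111083 183.27981809] [200.80735155 222.35656664]
(np.int64(202), np.int64(113)) (np.int64(140), np.int64(172))
```

View pics/g3.png

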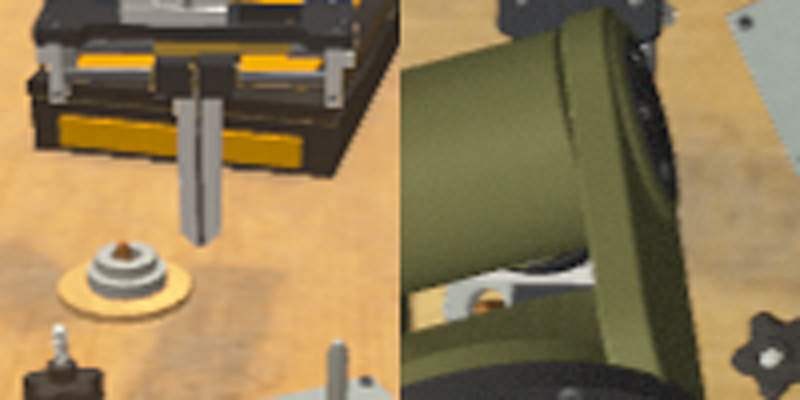

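```bash
python3 -m pendant '[-0.1,0,0,0,0,0,-1,-0.2,0,0,0,0,0,-1,-0.3,0,0,0,0,0,-1,-0.4,0,0,0,0,0,-1,-0.48,0,0,0,0,0,-1,-0.48,0,0,0,0,0,-1,-0.48,0,0,0,0,0,-1,-0.48,0,0,0,0,0,-1]'
python3 - <<'E'
from h import *
o=status.get_obs();e=o["ee_pos"];print(o["grip_width"],e,o["force"])
s=vision.camera("side");t=vision.camera("top")
print(proj(s,e),proj(t,e))
u,v=proj(s,e).astype(int);a=s["pixels"][v-70:v+30,u-50:u+50];x0,y0=u-50,v-70
u,v=proj(t,e).astype(int);b=t["pixels"][v-50:v+50,u-50:u+50];print((x0,y0),(u-50,v-50))
cv2.imwrite('pics/g4.png',cv2.resize(np.hstack([a,b]),(800,400),interpolation=2)[:,:,::-1])
E
```

```text
time_s: 5.75
ee_pos: [0.5298, -0.0493, 0.0508]
eef_rot: [3.141, -0.0, 1.571]
force: [-0.1, 1.0, 0.2]
grip_width: 0.0006
grip_force: 0.0
0.0005712991156831354 [ 0.52976394 -0.049333    0.05081013] [-0.10775279  1.03704257  0.17662784]
[245.34704555 239.22328354] [317.04705629 224.56907365]
(np.int64(195), np.int64(169)) (np.int64(267), np.int64(174))
```

View pics/g4.png

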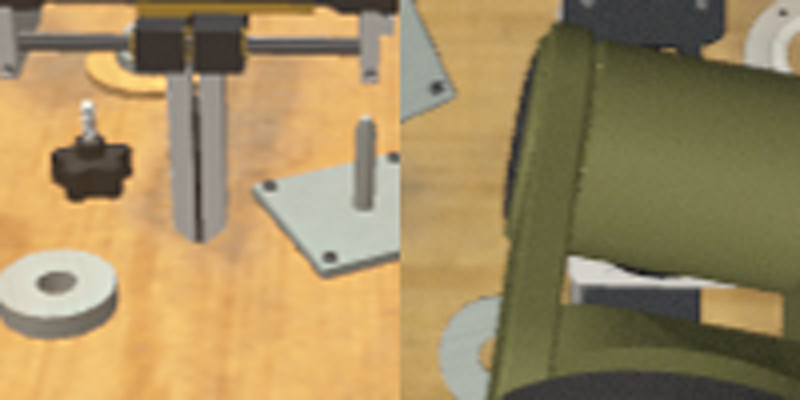

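```bash
python3 - <<'E'
from h import *
s=vision.camera("side")
for e,uv in(([.4748,.2747,.0229],(232.4,169)),([.53,.1903,.0517],(252,173.8)),([.5298,-.0493,.0508],(244.8,229.3))):
    e=np.array(e)
    for i,n in((2,"z"),(1,"y")):
        ds=np.linspace(-.02,.08,1001); E=[abs(proj(s,e+d*np.eye(3)[i])[1]-uv[1]) for d in ds]; print(n,ds[np.argmin(E)],end=' ')
    print()
E
python3 -m pendant '[0,0,0.08,0,0,0,-1,0,0,0.106,0,0,0,-1,0,0,0.106,0,0,0,-1,0,0,0.106,0,0,0,-1,0,0,0.106,0,0,0,-1,0,0,0.106,0,0,0,-1]'
```

```text
z 0.0277 y 0.0605 
z 0.025700000000000004 y 0.054400000000000004 
z 0.023000000000000003 y 0.035 
time_s: 6.5
ee_pos: [0.5302, -0.0504, -0.0015]
eef_rot: [3.14, 0.0, 1.57]
force: [0.5, 0.5, 0.5]
grip_width: 0.001
grip_force: 0.0
```

```bash
python3 -m pendant '[0,0,0.01,0,0,0,-1,0,0,0.02,0,0,0,-1,0,0,0.03,0,0,0,-1,0,0,0.03,0,0,0,-1,0,0,0.03,0,0,0,-1]'; for i in 1; do python3 -m pendant '[0,0,0.004,0,0,0,-1,0,0,0.004,0,0,0,-1]'; python3 -m pendant '[0,0,0.004,0,0,0,-1,0,0,0.004,0,0,0,-1]';done
```

```text
time_s: 7.0
ee_pos: [0.5295, -0.0503, -0.0178]
eef_rot: [-3.141, -0.0, 1.57]
force: [0.3, 0.5, -0.1]
grip_width: 0.0005
grip_force: 0.0
time_s: 7.2
ee_pos: [0.5296, -0.0503, -0.0197]
eef_rot: [-3.142, -0.0, 1.57]
force: [0.5, 1.2, -0.9]
grip_width: 0.0007
grip_force: 0.0
time_s: 7.4
ee_pos: [0.5295, -0.0503, -0.0218]
eef_rot: [-3.141, -0.0, 1.57]
force: [0.5, -0.6, -0.2]
grip_width: 0.0006
grip_force: 0.0
```

```bash
python3 -m pendant '[0,0,0.002,0,0,0,-1,0,0,0.002,0,0,0,-1]' | grep -E 'pos|^force';  python3 -m pendant '[0,0,0.002,0,0,0,-1,0,0,0.002,0,0,0,-1]'| grep -E 'pos|^force';python3 -m pendant '[0,0,0.002,0,0,0,-1,0,0,0.002,0,0,0,-1]'| grep -E 'pos|^force'
```

```text
ee_pos: [0.5295, -0.0503, -0.0226]
force: [-0.5, 0.4, -0.3]
ee_pos: [0.5295, -0.0503, -0.0237]
force: [-0.1, 0.2, 0.4]
ee_pos: [0.5295, -0.0503, -0.0247]
force: [0.4, -0.5, 0.1]
```

```bash
python3 - <<'E'
from h import *
e=np.array(status.get_obs()["ee_pos"]);s=vision.camera("side");u,v=proj(s,e+[0,0,.025]).astype(int);print(u,v)
cv2.imwrite('pics/g5.png',cv2.resize(s["pixels"][v-30:v+30,u-40:u+40],(640,480),interpolation=2)[:,:,::-1])
E
```

```text
245 260
```

View pics/g5.png

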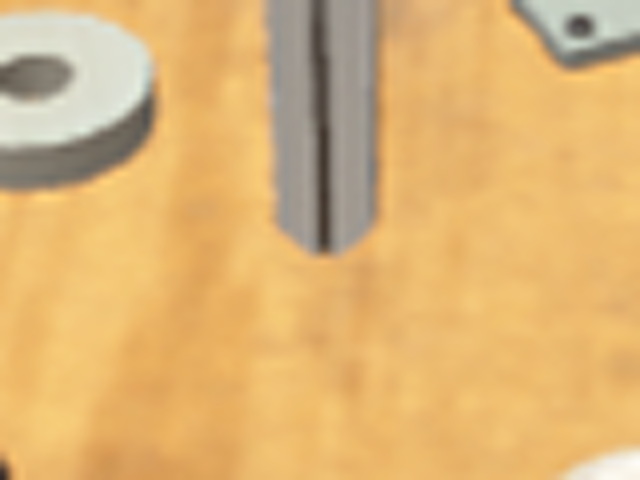

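```bash
python3 -m pendant '[0,0,0.002,0,0,0,-1,0,0,0.002,0,0,0,-1]' | grep -E 'pos|^force';  python3 -m pendant '[0,0,0.002,0,0,0,-1,0,0,0.002,0,0,0,-1]'| grep -E 'pos|^force'; python3 -m pendant '[0,0,0.002,0,0,0,-1,0,0,0.002,0,0,0,-1]'| grep -E 'pos|^force'
```

```text
ee_pos: [0.5295, -0.0503, -0.0257]
force: [0.4, -0.5, -0.1]
ee_pos: [0.5295, -0.0503, -0.0267]
force: [-0.4, 0.5, 0.3]
ee_pos: [0.5295, -0.0503, -0.0277]
force: [-0.6, 0.1, 0.0]
```

```bash
for i in 1; do python3 -m pendant '[0,0,0.002,0,0,0,-1,0,0,0.002,0,0,0,-1]' | grep -E 'pos|^force';  python3 -m pendant '[0,0,0.002,0,0,0,-1,0,0,0.002,0,0,0,-1]'| grep -E 'pos|^force'; done
```

```text
ee_pos: [0.5296, -0.0503, -0.0287]
force: [-0.7, -1.2, 0.9]
ee_pos: [0.5297, -0.0503, -0.0292]
force: [-2.2, 0.5, 6.0]
```

```bash
python3 - <<'E'
from h import *
s=vision.camera("side")
print(proj(s,[.5295,-.0503,.004]),proj(s,[.5295,-.0583,.004]),"seen 245.3 261.5")
for e,uv in(([.4748,.2747,.0229],(232.4,169)),([.53,.1903,.0517],(252,173.8)),([.5298,-.0493,.0508],(244.8,229.3))):print(proj(s,np.array(e)+[0,-.008,.0287]),uv)
E
python3 -m pendant '[0,0,-0.1,0,0,0,-0.5,0,0,-0.2,0,0,0,0,0.1,-0.02,-0.22,0,0,0,1,0.2,-0.03,-0.22,0,0,0,1,0.3,-0.05,-0.22,0,0,0,1,0.4,-0.07,-0.22,0,0,0,1,0.5,-0.09,-0.22,0,0,0,1,0.6,-0.109,-0.22,0,0,0,1,0.65,-0.109,-0.22,0,0,0,1,0.65,-0.109,-0.22,0,0,0,1,0.65,-0.109,-0.22,0,0,0,1]'
```

```text
[245.74109943 258.83563391] [245.45938565 261.31838377] seen 245.3 261.5
[232.8744099  169.91198594] (232.4, 169)
[251.94227638 174.08277508] (252, 173.8)
[244.70399804 229.08381244] (244.8, 229.3)
time_s: 10.2
ee_pos: [0.475, 0.2748, 0.0802]
eef_rot: [-3.141, 0.0, 1.572]
force: [-0.4, -0.4, -0.1]
grip_width: 0.085
grip_force: 0.0
```

```bash
python3 -m pendant '[0,0,0.08,0,0,0,1,0,0,0.14,0,0,0,1,0,0,0.16,0,0,0,1,0,0,0.166,0,0,0,1,0,0,0.17,0,0,0,1,0,0,0.172,0,0,0,1,0,0,0.172,0,0,0,1,0,0,0.172,0,0,0,1]'; python3 -m pendant '[0,0,0,0,0,0,-1,0,0,0,0,0,0,-1,0,0,0,0,0,0,-1,0,0,0,0,0,0,-1,0,0,0,0,0,0,-1,0,0,0,0,0,0,-1,0,0,0,0,0,0,-1,0,0,0,0,0,0,-1,0,0,0,0,0,0,-1,0,0,0,0,0,0,-1]' 25
```

```text
time_s: 11.0
ee_pos: [0.4756, 0.2749, -0.0048]
eef_rot: [3.141, -0.001, 1.57]
force: [0.2, 0.0, 0.5]
grip_width: 0.0936
grip_force: 0.0
time_s: 12.0
ee_pos: [0.4753, 0.2747, -0.0056]
eef_rot: [-3.142, 0.0, 1.57]
force: [0.5, -0.2, -0.2]
grip_width: 0.0404
grip_force: 25.3
```

```bash
python3 -m pendant '[0,0,-0.02,0,0,0,-1,0,0,-0.06,0,0,0,-1,0,0,-0.1,0,0,0,-1,0,0,-0.12,0,0,0,-1,-0.05,0.04,-0.12,0,0,0,-1,-0.12,0.08,-0.12,0,0,0,-1,-0.17,0.11,-0.12,0,0,0,-1,-0.17,0.11,-0.12,0,0,0,-1,-0.17,0.11,-0.06,0,0,0,-1,-0.17,0.11,0,0,0,0,-1]';python3 -m pendant '[0,0,0.02,0,0,0,-1,0,0,0.03,0,0,0,-1,0,0,0.036,0,0,0,-1,0,0,0.039,0,0,0,-1,0,0,0.039,0,0,0,-1,0,0,0.039,0,0,0,-1,0,0,0.039,0,0,0,-1]'
```

```text
time_s: 13.0
ee_pos: [0.5304, 0.1902, -0.0057]
eef_rot: [3.14, -0.001, 1.57]
force: [0.0, -0.0, -0.8]
grip_width: 0.0407
grip_force: 25.3
time_s: 13.7
ee_pos: [0.5305, 0.1897, -0.0246]
eef_rot: [3.141, -0.0, 1.57]
force: [-0.0, 0.2, -0.3]
grip_width: 0.041
grip_force: 25.3
```

```bash
python3 -m pendant '[0,0,0,0,0,0,0.5,0,0,0,0,0,0,0.5,0,0,0,0,0,0,0.5,0,0,0,0,0,0,0.5,0,0,-0.08,0,0,0,1,0,0,-0.16,0,0,0,1,0,0,-0.22,0,0,0,1,0,0,-0.22,0,0,0,1,0,0,-0.22,0,0,0,1]'; python3 -m pendant '[-0.1,0.02,0,0,0,0,1,-0.2,0.05,0,0,0,0,1,-0.3,0.07,0,0,0,0,1,-0.4,0.09,0,0,0,0,1,-0.5,0.12,0,0,0,0,1,-0.6,0.14,0,0,0,0,1,-0.712,0.165,0,0,0,0,1,-0.712,0.165,0,0,0,0,1,-0.712,0.165,0,0,0,0,1,-0.712,0.165,0,0,0,0,1]'
python3 - <<'E'
from h import *
s=vision.camera("side");t=vision.camera("top")
print("small",fit([s,t],lambda v:[circ(v[0],v[1],.01,.021),circ(v[0],v[1],.01,.01)],[.53,.19],[.002,.002]))
print(status.get_obs()["ee_pos"],"flange",fit([s],lambda v:[circ(v[0],v[1],.017,.022),circ(v[0],v[1],.008,.035)],[.613,-.166],[.002,.002]))
E
```

```text
time_s: 14.6
ee_pos: [0.5303, 0.1897, 0.085]
eef_rot: [3.141, -0.0, 1.57]
force: [0.3, -0.9, 0.2]
grip_width: 0.0938
grip_force: 0.0
time_s: 15.6
ee_pos: [0.6119, -0.1653, 0.0837]
eef_rot: [-3.14, -0.001, 1.57]
force: [1.1, 0.1, -0.9]
grip_width: 0.0938
grip_force: 0.0
small (array([0.53110039, 0.19155798]), np.float64(688.5068752926334))
[ 0.61234384 -0.16472961  0.08451209] flange (array([ 0.61207491, -0.16505974]), np.float64(595.4295849221867))
```

```bash
python3 -m pendant '[0,0,0.08,0,0,0,1,0,0,0.16,0,0,0,1,0,0,0.18,0,0,0,1,0,0,0.19,0,0,0,1,0,0,0.2,0,0,0,1,0,0,0.205,0,0,0,1,0,0,0.207,0,0,0,1,0,0,0.207,0,0,0,1,0,0,0.207,0,0,0,1]'; python3 -m pendant '[0,0,0,0,0,0,-1,0,0,0,0,0,0,-1,0,0,0,0,0,0,-1,0,0,0,0,0,0,-1,0,0,0,0,0,0,-1,0,0,0,0,0,0,-1,0,0,0,0,0,0,-1,0,0,0,0,0,0,-1,0,0,0,0,0,0,-1,0,0,0,0,0,0,-1]' 45
```

```text
time_s: 16.6
ee_pos: [0.6128, -0.1665, -0.018]
eef_rot: [3.141, 0.0, 1.57]
force: [-0.3, -0.3, -0.3]
grip_width: 0.0943
grip_force: 0.0
time_s: 17.6
ee_pos: [0.6126, -0.1664, -0.0185]
eef_rot: [3.142, 0.0, 1.57]
force: [0.5, 0.2, -0.0]
grip_width: 0.0419
grip_force: 45.0
```

```bash
python3 -m pendant '[0,0,-0.02,0,0,0,-1,0,0,-0.06,0,0,0,-1,0,0,-0.12,0,0,0,-1,0,0,-0.18,0,0,0,-1,0,0,-0.2,0,0,0,-1,0,0,-0.2,0,0,0,-1]' ; python3 -m pendant '[0.06,0,0,0,0,0,-1,0.14,0,0,0,0,0,-1,0.22,0,0,0,0,0,-1,0.3,0,0,0,0,0,-1,0.38,0,0,0,0,0,-1,0.45,-0.002,0,0,0,0,-1,0.5,-0.003,0,0,0,0,-1,0.514,-0.003,0,0,0,0,-1,0.514,-0.003,0,0,0,0,-1,0.514,-0.003,0,0,0,0,-1,0.514,-0.003,0,0,0,0,-1]'
python3 - <<'E'
from h import *
s=vision.camera("side");t=vision.camera("top")
e=status.get_obs()["ee_pos"];print(e)
z=.1 # underside
print("flange",fit([s],lambda v:[circ(v[0],v[1],z+.008,.035)],[e[0],e[1]],[.002,.002]))
a=cv2.resize(s["pixels"][120:260,220:360],(400,400),interpolation=2);b=cv2.resize(t["pixels"][120:260,180:320],(400,400),interpolation=2)
cv2.imwrite('pics/f1.png',np.hstack([a,b])[:,:,::-1])
E
```

```text
time_s: 18.2
ee_pos: [0.6131, -0.1666, 0.0827]
eef_rot: [3.139, 0.001, 1.57]
force: [0.8, 0.3, -2.4]
grip_width: 0.0423
grip_force: 45.0
time_s: 19.3
ee_pos: [0.6111, 0.0894, 0.081]
eef_rot: [-3.141, 0.0, 1.569]
force: [-0.3, 0.4, -3.2]
grip_width: 0.0421
grip_force: 45.0
[0.61123202 0.08963713 0.08131476]
flange (array([0.61013349, 0.08541768]), np.float64(258.01245294500717))
```

View pics/f1.png

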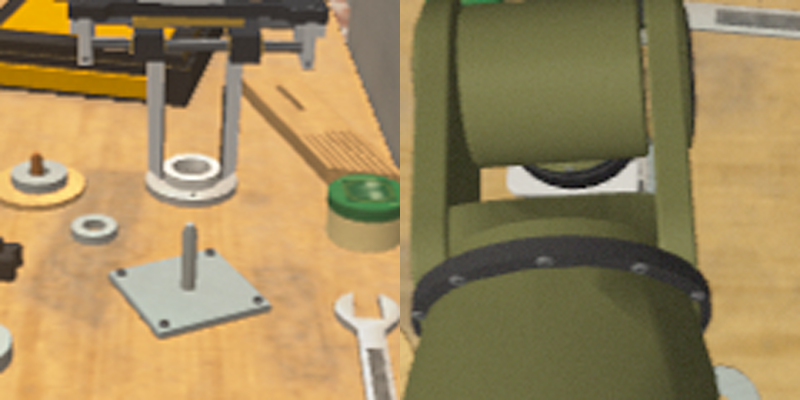

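```bash
python3 -m pendant '[0,0.0,0.03,0,0,0,-1,0,0,0.05,0,0,0,-1,0,0,0.06,0,0,0,-1,0,0,0.064,0,0,0,-1,0,0,0.068,0,0,0,-1,0,0,0.072,0,0,0,-1,0,0,0.072,0,0,0,-1,0,0,0.072,0,0,0,-1]'; python3 -m pendant '[0,0,0.004,0,0,0,-1,0,0,0.008,0,0,0,-1,0,0,0.012,0,0,0,-1,0,0,0.012,0,0,0,-1]'
python3 - <<'E'
from h import *
s=vision.camera("side")
e=status.get_obs()["ee_pos"];z=e[2]+.0287-.0105;print(e,z)
print("flange",fit([s],lambda v:[circ(v[0],v[1],z+.008,.035),circ(v[0],v[1],z+.017,.022)],[e[0],e[1]],[.002,.002]))
E
```

```text
time_s: 20.2
ee_pos: [0.6113, 0.0907, 0.0457]
eef_rot: [3.141, -0.0, 1.57]
force: [-0.8, 0.7, -2.5]
grip_width: 0.0419
grip_force: 45.0
time_s: 20.6
ee_pos: [0.611, 0.0906, 0.039]
eef_rot: [-3.141, 0.0, 1.57]
force: [1.3, 0.7, -3.0]
grip_width: 0.0422
grip_force: 45.0
[0.61106972 0.09061883 0.03926022] 0.05746021768137285
flange (array([0.60979935, 0.09205814]), np.float64(556.0232951933492))
```

```bash
python3 -m pendant '[0,0,0.015,0,0,0,-1,0,0,0.03,0,0,0,-1,0,0,0.045,0,0,0,-1,0,0,0.06,0,0,0,-1,0,0,0.075,0,0,0,-1,0,0,0.085,0,0,0,-1,0,0,0.09,0,0,0,-1,0,0,0.094,0,0,0,-1,0,0,0.097,0,0,0,-1,0,0,0.098,0,0,0,-1,0,0,0.098,0,0,0,-1]'; python3 -m pendant '[0,0,0.001,0,0,0,-1,0,0,0.002,0,0,0,-1,0,0,0.002,0,0,0,-1]'
```

```text
time_s: 21.75
ee_pos: [0.6112, 0.0906, -0.0094]
eef_rot: [3.141, -0.0, 1.57]
force: [0.4, -0.5, -3.2]
grip_width: 0.042
grip_force: 45.0
time_s: 22.05
ee_pos: [0.6112, 0.0906, -0.0105]
eef_rot: [3.141, 0.0, 1.57]
force: [-0.1, -0.1, -3.1]
grip_width: 0.0421
grip_force: 45.0
```

```bash
python3 -m pendant '[0,0,0.001,0,0,0,-1,0,0,0.001,0,0,0,-1,0,0,0.002,0,0,0,-1,0,0,0.002,0,0,0,-1]'; python3 -m pendant '[0,0,0,0,0,0,0.3,0,0,0,0,0,0,0.3,0,0,0,0,0,0,0.3,0,0,0,0,0,0,0.3,0,0,-0.05,0,0,0,0.3,0,0,-0.14,0,0,0,1,0,0,-0.2,0,0,0,1,0,0,-0.2,0,0,0,1]'
```

```text
time_s: 22.45
ee_pos: [0.6113, 0.0906, -0.0106]
eef_rot: [3.141, 0.0, 1.57]
force: [-6.7, -0.5, 9.2]
grip_width: 0.0421
grip_force: 45.0
time_s: 23.25
ee_pos: [0.6134, 0.0908, 0.0932]
eef_rot: [3.134, -0.001, 1.57]
force: [0.9, -0.5, -0.0]
grip_width: 0.0816
grip_force: 0.0
```

```bash
python3 -m pendant '[-0.05,-0.08,0,0,0,0,1,-0.1,-0.17,0,0,0,0,1,-0.15,-0.25,0,0,0,0,1,-0.178,-0.324,0,0,0,0,1,-0.178,-0.324,0,0,0,0,1,-0.178,-0.324,0,0,0,0,1,-0.178,-0.324,0,0,0,0,1,-0.178,-0.324,0,0,0,0,1]'
python3 - <<'E'
from h import *
s=vision.camera("side");t=vision.camera("top")
print(status.get_obs()["ee_pos"])
for ps in([s],[t],[s,t]):print("flange",fit(ps,lambda v:[circ(v[0],v[1],.016,.035),circ(v[0],v[1],.025,.022)],[.611,.091],[.002,.002])[0],"wide",fit(ps,lambda v:[circ(v[0],v[1],.015,.032),circ(v[0],v[1],.015,.010)],[.449,.001],[.002,.002])[0])
E
```

```text
time_s: 24.05
ee_pos: [0.4498, 0.0021, 0.0881]
eef_rot: [-3.141, -0.0, 1.571]
force: [0.8, -0.3, 0.8]
grip_width: 0.0944
grip_force: 0.0
[0.44952719 0.00201335 0.0881294 ]
flange [0.61065009 0.09208692] wide [0.448 0.002]
flange [0.6124466  0.09197136] wide [0.49266374 0.03350208]
flange [0.61162791 0.09208133] wide [ 0.45006559 -0.00308723]
```

```bash
python3 -m pendant '[0,0,0.08,0,0,0,1,0,0,0.16,0,0,0,1,0,0,0.19,0,0,0,1,0,0,0.21,0,0,0,1,0,0,0.22,0,0,0,1,0,0,0.225,0,0,0,1,0,0,0.227,0,0,0,1,0,0,0.227,0,0,0,1]'; python3 -m pendant '[0,0,0,0,0,0,-1,0,0,0,0,0,0,-1,0,0,0,0,0,0,-1,0,0,0,0,0,0,-1,0,0,0,0,0,0,-1,0,0,0,0,0,0,-1,0,0,0,0,0,0,-1,0,0,0,0,0,0,-1]' 45
```

```text
time_s: 24.95
ee_pos: [0.4495, 0.0017, -0.0245]
eef_rot: [3.141, 0.0, 1.57]
force: [0.4, -0.4, -0.8]
grip_width: 0.0939
grip_force: 0.0
time_s: 25.75
ee_pos: [0.4492, 0.0017, -0.025]
eef_rot: [3.142, 0.0, 1.57]
force: [-1.6, 0.2, 3.4]
grip_width: 0.063
grip_force: 45.0
```

```bash
python3 -m pendant '[0,0,-0.02,0,0,0,-1,0,0,-0.06,0,0,0,-1,0,0,-0.12,0,0,0,-1,0,0,-0.18,0,0,0,-1,0,0,-0.2,0,0,0,-1,0,0,-0.2,0,0,0,-1]' ; python3 -m pendant '[0.04,0.06,0,0,0,0,-1,0.08,0.13,0,0,0,0,-1,0.12,0.2,0,0,0,0,-1,0.15,0.27,0,0,0,0,-1,0.17,0.31,0,0,0,0,-1,0.18,0.324,0,0,0,0,-1,0.18,0.324,0,0,0,0,-1,0.18,0.324,0,0,0,0,-1,0.18,0.324,0.02,0,0,0,-1,0.18,0.324,0.04,0,0,0,-1,0.18,0.324,0.05,0,0,0,-1,0.18,0.324,0.05,0,0,0,-1]'
python3 - <<'E'
from h import *
s=vision.camera("side")
e=status.get_obs()["ee_pos"];z=e[2]+.0287-.0037;print(e,z)
print("wide",fit([s],lambda v:[circ(v[0],v[1],z+.015,.032),circ(v[0],v[1],z+.015,.01)],[e[0],e[1]],[.002,.002]))
E
```

```text
time_s: 26.35
ee_pos: [0.4496, 0.0017, 0.0758]
eef_rot: [3.139, 0.0, 1.57]
force: [-0.2, -0.4, -4.8]
grip_width: 0.0633
grip_force: 45.0
time_s: 27.55
ee_pos: [0.6105, 0.0914, 0.0488]
eef_rot: [-3.14, 0.0, 1.57]
force: [0.3, -0.1, -4.3]
grip_width: 0.0634
grip_force: 45.0
[0.61085581 0.09150483 0.04948294] 0.07448294101308318
wide (array([0.60985581, 0.08800483]), np.float64(600.0))
```

```bash
python3 -m pendant '[0.001,0.001,0.01,0,0,0,-1,0.001,0.001,0.016,0,0,0,-1,0.001,0.001,0.02,0,0,0,-1,0.001,0.001,0.024,0,0,0,-1,0.001,0.001,0.028,0,0,0,-1,0.001,0.001,0.032,0,0,0,-1,0.001,0.001,0.034,0,0,0,-1,0.001,0.001,0.034,0,0,0,-1]'; 
```

```text
time_s: 28.4
ee_pos: [0.6116, 0.0921, 0.0328]
eef_rot: [-3.141, 0.0, 1.57]
force: [-1.3, -0.7, -4.3]
grip_width: 0.0632
grip_force: 45.0
```

```bash
python3 -m pendant '[0,0,0.015,0,0,0,-1,0,0,0.03,0,0,0,-1,0,0,0.042,0,0,0,-1,0,0,0.052,0,0,0,-1,0,0,0.058,0,0,0,-1,0,0,0.062,0,0,0,-1,0,0,0.064,0,0,0,-1,0,0,0.064,0,0,0,-1]'; python3 -m pendant '[0,0,0.001,0,0,0,-1,0,0,0.002,0,0,0,-1,0,0,0.002,0,0,0,-1]'
```

```text
time_s: 29.2
ee_pos: [0.6117, 0.0921, 0.001]
eef_rot: [3.142, -0.0, 1.57]
force: [-0.3, -0.3, -3.6]
grip_width: 0.0635
grip_force: 45.0
time_s: 29.5
ee_pos: [0.6118, 0.0922, 0.0005]
eef_rot: [3.141, -0.0, 1.57]
force: [-1.8, 0.2, 2.9]
grip_width: 0.0635
grip_force: 45.0
```

```bash
python3 -m pendant '[0,0,0,0,0,0,0.8,0,0,0,0,0,0,0.8,0,0,0,0,0,0,0.8,0,0,0,0,0,0,0.8,0,0,-0.05,0,0,0,0.8,0,0,-0.13,0,0,0,1,0,0,-0.18,0,0,0,1,0,0,-0.18,0,0,0,1,0,0,-0.18,0,0,0,1]'
python3 - <<'E'
from h import *
s=vision.camera("side");t=vision.camera("top")
print(status.get_obs()["ee_pos"])
for ps in([s],[t],[s,t]):print("mid",fit(ps,lambda v:[circ(v[0],v[1],.020,.027),circ(v[0],v[1],.02,.01)],[.475,.275],[.002,.002])[0],"wide",fit(ps,lambda v:[circ(v[0],v[1],.040,.032),circ(v[0],v[1],.04,.010)],[.611,.091],[.002,.002])[0])
E
```

```text
time_s: 30.4
ee_pos: [0.6116, 0.0922, 0.0898]
eef_rot: [3.141, -0.0, 1.57]
force: [0.1, -0.5, 0.2]
grip_width: 0.0937
grip_force: 0.0
[0.61101632 0.09206026 0.08852907]
mid [0.47344358 0.27429434] wide [0.61113249 0.0917763 ]
mid [0.47450658 0.27411466] wide [0.61350573 0.08529931]
mid [0.47438215 0.27412673] wide [0.61274763 0.08897496]
```

```bash
python3 -m pendant '[0.08,-0.06,0,0,0,0,1,0.16,-0.12,0,0,0,0,1,0.24,-0.18,0,0,0,0,1,0.32,-0.24,0,0,0,0,1,0.364,-0.274,0,0,0,0,1,0.364,-0.274,0,0,0,0,1,0.364,-0.274,0,0,0,0,1,0.364,-0.274,0,0,0,0,1]'; python3 -m pendant '[0,0,0.08,0,0,0,1,0,0,0.15,0,0,0,1,0,0,0.18,0,0,0,1,0,0,0.196,0,0,0,1,0,0,0.205,0,0,0,1,0,0,0.21,0,0,0,1,0,0,0.211,0,0,0,1,0,0,0.211,0,0,0,1,0,0,0.211,0,0,0,1]'
```

```text
time_s: 31.3
ee_pos: [0.4752, 0.2733, 0.0894]
eef_rot: [-3.141, 0.0, 1.569]
force: [0.5, -1.0, -1.1]
grip_width: 0.094
grip_force: 0.0
time_s: 32.2
ee_pos: [0.4751, 0.2744, -0.015]
eef_rot: [3.141, -0.0, 1.57]
force: [0.6, -0.0, -1.1]
grip_width: 0.094
grip_force: 0.0
```

```bash
python3 -m pendant '[0,0,0.003,0,0,0,-1,0,0,0.003,0,0,0,-1,0,0,0.003,0,0,0,-1,0,0,0.003,0,0,0,-1,0,0,0.003,0,0,0,-1,0,0,0.003,0,0,0,-1,0,0,0.003,0,0,0,-1,0,0,0.003,0,0,0,-1,0,0,0.003,0,0,0,-1]' 40
```

```text
time_s: 33.1
ee_pos: [0.4748, 0.2742, -0.017]
eef_rot: [-3.142, 0.0, 1.57]
force: [-1.3, 0.3, 0.4]
grip_width: 0.0524
grip_force: 39.6
```

```bash
python3 -m pendant '[0,0,-0.02,0,0,0,-1,0,0,-0.06,0,0,0,-1,0,0,-0.12,0,0,0,-1,0,0,-0.17,0,0,0,-1,0,0,-0.18,0,0,0,-1,0,0,-0.18,0,0,0,-1]' ; python3 -m pendant '[-0.07,0.05,0,0,0,0,-1,-0.14,0.11,0,0,0,0,-1,-0.21,0.16,0,0,0,0,-1,-0.28,0.21,0,0,0,0,-1,-0.33,0.25,0,0,0,0,-1,-0.364,0.274,0,0,0,0,-1,-0.364,0.274,0,0,0,0,-1,-0.364,0.274,0,0,0,0,-1,-0.364,0.274,0.02,0,0,0,-1,-0.364,0.274,0.04,0,0,0,-1,-0.364,0.274,0.05,0,0,0,-1,-0.364,0.274,0.05,0,0,0,-1]'
python3 - <<'E'
from h import *
s=vision.camera("side")
e=status.get_obs()["ee_pos"];z=e[2]+.0287-.0037;print(e,z)
print("mid",fit([s],lambda v:[circ(v[0],v[1],z+.012,.027),circ(v[0],v[1],z+.012,.01)],[e[0],e[1]],[.002,.002]))
E
```

```text
time_s: 33.7
ee_pos: [0.4749, 0.2743, 0.0734]
eef_rot: [3.14, -0.001, 1.57]
force: [-0.3, 0.3, -2.0]
grip_width: 0.0521
grip_force: 39.6
time_s: 34.9
ee_pos: [0.6109, 0.0925, 0.0467]
eef_rot: [-3.14, 0.0, 1.571]
force: [-0.4, -0.7, -1.5]
grip_width: 0.0523
grip_force: 39.8
[0.61131239 0.09243071 0.04743016] 0.07243016298535586
mid (array([0.61023036, 0.09012211]), np.float64(600.0))
```

Good; side view agrees with the post (0.610, 0.090). Lower past the tip, then on to the wide collar (underside 40 mm).

```bash
python3 -m pendant '[0,0,0.01,0,0,0,-1,0,0,0.016,0,0,0,-1,0,0,0.02,0,0,0,-1,0,0,0.024,0,0,0,-1,0,0,0.028,0,0,0,-1,0,0,0.03,0,0,0,-1,0,0,0.03,0,0,0,-1]'; python3 -m pendant '[0,0,0.012,0,0,0,-1,0,0,0.02,0,0,0,-1,0,0,0.026,0,0,0,-1,0,0,0.031,0,0,0,-1,0,0,0.033,0,0,0,-1,0,0,0.033,0,0,0,-1]'; python3 -m pendant '[0,0,0.001,0,0,0,-1,0,0,0.002,0,0,0,-1,0,0,0.002,0,0,0,-1]'
```

```text
time_s: 35.65
ee_pos: [0.6116, 0.0921, 0.0328]
eef_rot: [-3.141, 0.0, 1.57]
force: [-0.3, 1.1, -2.4]
grip_width: 0.0519
grip_force: 39.8
time_s: 36.25
ee_pos: [0.6116, 0.0921, 0.0163]
eef_rot: [-3.141, 0.0, 1.57]
force: [0.0, 0.5, -2.7]
grip_width: 0.0526
grip_force: 39.8
time_s: 36.55
ee_pos: [0.6117, 0.0921, 0.0155]
eef_rot: [3.142, -0.0, 1.57]
force: [-0.1, -1.0, -2.2]
grip_width: 0.052
grip_force: 39.8
```

```bash
python3 -m pendant '[0,0,0.001,0,0,0,-1,0,0,0.002,0,0,0,-1,0,0,0.002,0,0,0,-1]'; python3 -m pendant '[0,0,0,0,0,0,0.6,0,0,0,0,0,0,0.6,0,0,0,0,0,0,0.6,0,0,0,0,0,0,0.6,0,0,-0.05,0,0,0,0.8,0,0,-0.13,0,0,0,1,0,0,-0.16,0,0,0,1,0,0,-0.16,0,0,0,1,0,0,-0.16,0,0,0,1]'
python3 - <<'E'
from h import *
s=vision.camera("side");t=vision.camera("top")
print(status.get_obs()["ee_pos"])
for ps in([s],[t],[s,t]):print("small",fit(ps,lambda v:[circ(v[0],v[1],.010,.021),circ(v[0],v[1],.01,.01)],[.531,.191],[.002,.002])[0])
print("mid",fit([s],lambda v:[circ(v[0],v[1],.052,.027),circ(v[0],v[1],.052,.010)],[.611,.091],[.002,.002])[0])
E
```

```text
time_s: 36.85
ee_pos: [0.6118, 0.0921, 0.0153]
eef_rot: [3.141, 0.0, 1.57]
force: [-4.1, -1.0, 6.9]
grip_width: 0.0524
grip_force: 39.9
time_s: 37.75
ee_pos: [0.6112, 0.0921, 0.0932]
eef_rot: [-3.14, 0.0, 1.57]
force: [-0.1, -0.2, -0.4]
grip_width: 0.0935
grip_force: 0.0
[0.61085815 0.09203025 0.09252976]
small [0.529827   0.19099924]
small [0.52967012 0.19595203]
small [0.53009332 0.19192283]
mid [0.61115017 0.09495194]
```

```bash
python3 -m pendant '[0.06,-0.05,0,0,0,0,1,0.13,-0.11,0,0,0,0,1,0.198,-0.162,0,0,0,0,1,0.198,-0.162,0,0,0,0,1,0.198,-0.162,0,0,0,0,1,0.198,-0.162,0,0,0,0,1]'
python3 - <<'E'
from h import *
s=vision.camera("side");t=vision.camera("top")
print(status.get_obs()["ee_pos"])
for ps in([s],[t],[s,t]):print("mid",fit(ps,lambda v:[circ(v[0],v[1],.052,.027),circ(v[0],v[1],.052,.010)],[.611,.091],[.002,.002]))
print("small",fit([s],lambda v:[circ(v[0],v[1],.010,.021),circ(v[0],v[1],.01,.01)],[.531,.191],[.002,.002])[0])
a=cv2.resize(s["pixels"][170:260,230:340],(440,360),interpolation=2);b=cv2.resize(t["pixels"][140:230,205:295],(360,360),interpolation=2)
cv2.imwrite('pics/m1.png',np.hstack([a,b])[:,:,::-1])
E
```

```text
time_s: 38.45
ee_pos: [0.531, 0.1905, 0.0938]
eef_rot: [-3.141, 0.0, 1.57]
force: [0.3, -0.3, 0.3]
grip_width: 0.094
grip_force: 0.0
[0.53115127 0.19026895 0.09392206]
mid (array([0.61116383, 0.09493803]), np.float64(585.1324112271305))
mid (array([0.61299227, 0.095641  ]), np.float64(370.9051900590204))
mid (array([0.61158383, 0.09536279]), np.float64(944.2765868634808))
small [0.5298313  0.19122481]
```

View pics/m1.png

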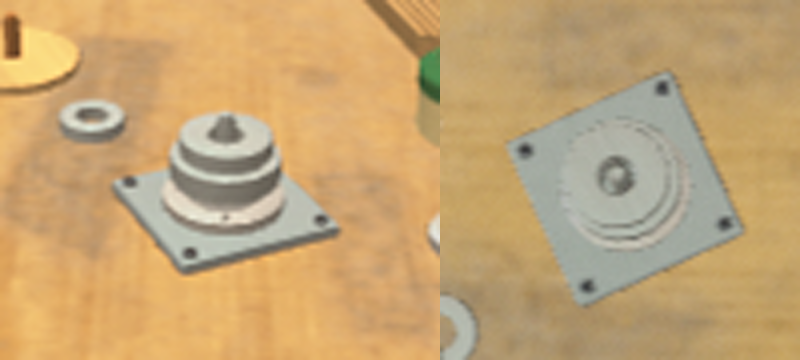

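```bash
python3 -m pendant '[0.002,0,0.08,0,0,0,1,0.002,0,0.16,0,0,0,1,0.002,0,0.2,0,0,0,1,0.002,0,0.22,0,0,0,1,0.002,0,0.23,0,0,0,1,0.002,0,0.236,0,0,0,1,0.002,0,0.238,0,0,0,1,0.002,0,0.238,0,0,0,1]'; python3 -m pendant '[0,0,0,0,0,0,-1,0,0,0,0,0,0,-1,0,0,0,0,0,0,-1,0,0,0,0,0,0,-1,0,0,0,0,0,0,-1,0,0,0,0,0,0,-1,0,0,0,0,0,0,-1,0,0,0,0,0,0,-1,0,0,0,0,0,0,-1,0,0,0,0,0,0,-1]' 25
```

```text
time_s: 39.35
ee_pos: [0.5312, 0.1923, -0.0238]
eef_rot: [3.14, -0.0, 1.57]
force: [1.2, -0.7, 0.6]
grip_width: 0.0941
grip_force: 0.0
time_s: 40.35
ee_pos: [0.5307, 0.1922, -0.0246]
eef_rot: [-3.142, 0.0, 1.57]
force: [1.2, -0.6, -1.0]
grip_width: 0.0402
grip_force: 25.0
```

```bash
python3 -m pendant '[0,0,-0.02,0,0,0,-1,0,0,-0.06,0,0,0,-1,0,0,-0.12,0,0,0,-1,0,0,-0.18,0,0,0,-1,0,0,-0.19,0,0,0,-1,0,0,-0.19,0,0,0,-1]' ; python3 -m pendant '[-0.06,0.05,0,0,0,0,-1,-0.12,0.1,0,0,0,0,-1,-0.17,0.14,0,0,0,0,-1,-0.2,0.162,0,0,0,0,-1,-0.2,0.162,0,0,0,0,-1,-0.2,0.162,0,0,0,0,-1,-0.2,0.162,0.02,0,0,0,-1,-0.2,0.162,0.04,0,0,0,-1,-0.2,0.162,0.046,0,0,0,-1,-0.2,0.162,0.046,0,0,0,-1,-0.2,0.162,0.046,0,0,0,-1]'
python3 - <<'E'
from h import *
s=vision.camera("side")
e=status.get_obs()["ee_pos"];z=e[2]+.0287-.0041;print(e,z)
print("small",fit([s],lambda v:[circ(v[0],v[1],z+.01,.021),circ(v[0],v[1],z+.01,.01)],[e[0],e[1]],[.002,.002]))
E
```

```text
time_s: 40.95
ee_pos: [0.5311, 0.1923, 0.0713]
eef_rot: [3.14, -0.0, 1.57]
force: [-0.4, -0.5, -1.5]
grip_width: 0.0401
grip_force: 25.0
time_s: 42.05
ee_pos: [0.6117, 0.0923, 0.0475]
eef_rot: [3.141, -0.0, 1.57]
force: [-0.6, -0.3, -0.5]
grip_width: 0.0405
grip_force: 25.0
[0.61182216 0.09225878 0.0477379 ] 0.07233790350133713
small (array([0.61080363, 0.08815044]), np.float64(598.6599147056277))
```

```bash
python3 -m pendant '[0.001,0,0.01,0,0,0,-1,0.001,0,0.016,0,0,0,-1,0.001,0,0.02,0,0,0,-1,0.001,0,0.024,0,0,0,-1,0.001,0,0.024,0,0,0,-1]'; python3 -m pendant '[0,0,0.005,0,0,0,-1,0,0,0.009,0,0,0,-1,0,0,0.012,0,0,0,-1,0,0,0.014,0,0,0,-1,0,0,0.015,0,0,0,-1,0,0,0.015,0,0,0,-1]'
```

```text
time_s: 42.6
ee_pos: [0.6115, 0.0926, 0.0351]
eef_rot: [-3.141, 0.0, 1.57]
force: [1.2, -0.1, -0.7]
grip_width: 0.0406
grip_force: 25.0
time_s: 43.2
ee_pos: [0.6117, 0.0926, 0.0279]
eef_rot: [3.142, -0.0, 1.57]
force: [0.3, -0.0, -0.2]
grip_width: 0.0404
grip_force: 25.0
```

```bash
python3 -m pendant '[0,0,0.001,0,0,0,-1,0,0,0.002,0,0,0,-1,0,0,0.002,0,0,0,-1]'
```

```text
time_s: 43.5
ee_pos: [0.6118, 0.0927, 0.0278]
eef_rot: [3.141, -0.0, 1.57]
force: [-3.5, -0.5, 7.0]
grip_width: 0.0402
grip_force: 25.0
```

```bash
python3 -m pendant '[0,0,0,0,0,0,0.4,0,0,0,0,0,0,0.4,0,0,0,0,0,0,0.4,0,0,0,0,0,0,0.4,0,0,-0.05,0,0,0,0.8,0,0,-0.12,0,0,0,1,0,0,-0.16,0,0,0,1,0.08,-0.08,-0.16,0,0,0,1,0.16,-0.16,-0.16,0,0,0,1,0.2,-0.2,-0.16,0,0,0,1,0.2,-0.2,-0.16,0,0,0,1]'
python3 - <<'E'
from h import *
s=vision.camera("side");t=vision.camera("top")
print(status.get_obs()["ee_pos"])
print("small",fit([s,t],lambda v:[circ(*v,.021),circ(*v,.010)],[.611,.091,.062],[.002,.002,.003]))
a=cv2.resize(s["pixels"][170:260,230:340],(440,360),interpolation=2);b=cv2.resize(t["pixels"][140:230,205:295],(360,360),interpolation=2)
cv2.imwrite('pics/z1.png',np.hstack([a,b])[:,:,::-1])
E
```

```text
time_s: 44.6
ee_pos: [0.5091, 0.1955, 0.1072]
eef_rot: [-3.141, -0.0, 1.574]
force: [-0.3, 0.1, 0.5]
grip_width: 0.094
grip_force: 0.0
[0.5117351  0.19310592 0.10727553]
small (array([0.61265024, 0.09384984, 0.06114138]), np.float64(936.8314199700503))
```

View pics/z1.png

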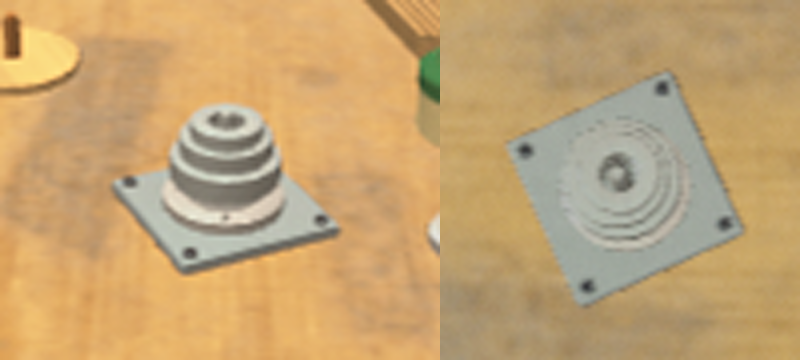

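The picture shows the four pieces stacked flat on the post, with the small collar's top at about 61 mm (62 mm expected). The gripper is clear.

```bash
python3 -c "
from station import order
print(order.hand_in())"
```

```text
the job is handed in; nothing more can be done
None
```

The collar set is made up on the post (flange hub up, then wide, middle and small collars, each flat on the one below by the last pictures), the bystanders were left alone, and the job was handed in at about 45 s with no verdict returned.

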